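# Balance the lens spanner on its narrow rest

## Robot

A 6-joint arm with a two-finger parallel gripper is mounted at the origin on the work surface. World frame = base frame: x ahead of the robot, y to its left, z up, the work surface at z = 0. Lengths are in m, angles in rad, forces in N, time in s.
With the tool pointing down it reaches from about 0.35 to 0.975 m from the base axis. Payload 7.1 kg.
Tool frame: the origin (TCP) lies midway between the tips of the shut fingers; the grasp point (between the pads) lies 19 mm behind it; z points along the fingers, x is the direction in which the jaws open and shut, and the axes are right-handed (so a half turn about z gives the same grasp; the last joint's range is limited). The gripper opens to 88 mm and grips with 3 to 60 N. Pads are 20 mm wide; open, the fingers measure 115 mm over their backs; the gripper's body (75 mm by 178 mm) begins 61 mm behind the grasp point.
Start: joints at [-1.346, 0.423, 1.63, -0, 1.089, -0.019], TCP at [0.151, -0.606, 0.223] pointing down, gripper open.
Joint ranges: [-3, 3], [-0.9, 2.11], [0.09, 2.58], [-1.31, 4.45], [0.11, 2.69], [-2.54, 2.54]. Speed limits (rad/s): [2.39, 2.39, 3.01, 3.14, 3.14, 3.14].

## Interface

Orientations are given as a unit quaternion [w, x, y, z].
In Python, from station import move_pose, movel, movej, command_gripper, wait, inverse_kinematics, read_camera, camera_info, MotionError, job_done, get_time, get_joint_pos, get_qvel, get_effort, get_tcp_pos, get_ee_rot, get_ft_force, get_ft_torque, get_grip_width gives the robot as it stands. Calls block until the motion is done:
- move_pose(position, orientation): joint-space move of the TCP to a pose.
- movel(position, frame=None, v=0.15, until_force=None): straight line of the TCP; frame=None keeps the orientation; v is the mean speed in m/s. With until_force (N) it stops when the force on the tool has changed by that much, and returns True; else False.
- movej(angles): joint-space move.
- command_gripper(opening): opening from 0.0 (shut) to 1.0 (fully open); the grip force is fixed at half the most; returns when the fingers have stopped.
- wait(seconds).
- inverse_kinematics(position, orientation): joint angles nearest the present ones, or None.
- read_camera(name): name is "side" or "top" or "wrist"; returns the picture (480x640x3 uint8, red, green, blue); there is no depth.
- camera_info(name): a dict with "intrinsics" (3x3 intrinsics, pixels), "T" (4x4, takes a point from camera to world coordinates); the wrist camera has in their place "tool_from_camera" (4x4, takes a point from camera to tool coordinates, whose origin is the TCP and whose axes are the tool frame's). Camera axes: x right, y up, looking along -z (the intrinsics and any distortion apply to the point x, -y, -z); pixel columns grow to the right and rows downward; lengths in m; the calibration is good to about 2 mm. The wrist camera is an equidistant fisheye: a pixel r from the principal point sees the ray r / f radians off the axis. A picture is of the moment at which its call begins: read the wrist's pose just before it. camera_info takes no time and is no camera call.
A pose or a line that the arm cannot do raises MotionError and nothing moves.
- job_done(): hands the job in, once; it reports no verdict.
Readings, each from a call of its own:
- get_time(): time.
- get_joint_pos(): joint angles.
- get_qvel(): joint speeds.
- get_effort(): joint torques, N m.
- get_tcp_pos(): TCP position.
- get_ee_rot(): TCP orientation.
- get_ft_force(): force on the tool from outside, world axes, zero at the start.
- get_ft_torque(): the same for the moment, N m.
- get_grip_width(): opening from 0.0 (shut) to 1.0 (fully open).
Only numpy, scipy, OpenCV 4.12 (cv2) and the standard library are available. Lean on these libraries where they do the work, as an engineer would, in place of code of your own. Each camera call takes 0.05 s, during which the arm holds its last target.

## Task

Park the brass lens spanner points-up on the narrow rubber-topped rest: lift it without letting it tip, lay it squarely across the rest at its point of balance, which its heavy steel sliding jaw pulls away from the middle of the bar, and let go so that it stays there level and still, both ends clear of the desk. Leave the frosted focusing screen where it lies.

Things in the scene. Friction and masses are not known exactly. Their poses are not given: they have to be found in the camera images.
- spanner: Loose lens spanner, points up: brass bar 240 (x) x 12 (y) x 14 mm high, flat underside. Origin: mid-length, mid-width, underside; z up. A brass post at each end rises to 38 mm, with a steel point to 50 mm at -x. Bar with posts: 0.34 kg, balancing at its origin. With the jaw (0.34 kg) the whole balances halfway between origin and jaw centre: bare bar, gripped across its 12 mm.
- jaw (a joint): Steel sliding jaw straddling the spanner's +x half: block 24 mm along the bar, 50 wide, 40 high (point on top to 52 mm), underside 1 mm above the bar's; 0.34 kg. Value: distance (m) of its centre from the spanner's origin along +x, 0.072 to 0.096. Clamped tight (slips above 30 N); need not be moved.
- rest: Fixed rest: dark wood foot 80 (x) x 100 (y) x 12 mm with an upright aluminium block, black rubber top. Flat top 30 mm (x) by 56 mm (y), 60 mm above the desk. Origin: centre of underside; z up. The spanner lies with its length along the rest's x, either way round; it stays level only with its balance point within 15 mm of the top's middle.
- screen: Frosted glass focusing screen in a steel frame, flat and loose on the desk: 72 x 56 x 7 mm. Origin: centre of its underside. A bystander to leave where it lies. Other bystanders: nickel dial (36 mm across, 14 high), black rubber lens hood (62 mm across, 34 high), olive tin toolbox (340 x 180 x 155 mm).
Mind the look-alikes: they are no part of the job. Several things have the shape of the spanner; the one meant has the colours described above.

How it is judged:
On the way:
1. the spanner is lifted level (within 10 degrees), its underside more than 35 mm above the desk (height (world z) of spanner above 0.035 m and angle between spanner's own z axis and vertical below 0.175 rad), for 0.2 s.
At the end, for the whole second after the job is handed in: The spanner lies points up on the rest's top (underside 60 mm above the desk, within 15 mm), carried by the rest, level within 10 degrees, its length within 20 degrees of the rest's x axis, released and still (contact force between spanner and rest above 4 N and angle between spanner's own z axis and vertical below 0.175 rad and height (world z) of spanner between 0.045 and 0.075 m and angle between the x axis of spanner and the x axis of rest, either way round below 0.35 rad and linear speed of spanner below 0.02 m/s and angular speed of spanner below 0.1 rad/s); the robot touches nothing.
It fails at once if the spanner tips by more than 20 degrees (angle between spanner's own z axis and vertical above 0.35 rad).
It fails at once if the focusing screen is moved by more than 15 mm (distance of screen from where it was at the start of the episode above 0.015 m).
It also fails if it takes over 48 s, if anything falls off the work surface, if the arm or the gripper's body presses on something with over 40 N, if the wrist force passes 120 N, or if a joint passes its speed limit or range.

## Working session

There is one attempt and no reset: what is moved stays moved. The work goes in short steps, each a Python script; the robot and the scene stay as the last script left them, time stands still between calls to the robot, and variables do not carry over. Pictures are saved under pics/ and viewed, and the job is handed in when it is done.

```bash
mkdir -p pics; ls
python3 - <<'E'
from station import *
import cv2, numpy as np
np.set_printoptions(precision=4,suppress=True)
for n in ("side","top","wrist"):
    im=read_camera(n); cv2.imwrite(f"pics/{n}0.png",im[:,:,::-1]); print(n,camera_info(n))
print(get_time(),get_tcp_pos(),get_ee_rot())
E
```

```text
pics
side {'intrinsics': array([[449.3215,   0.    , 324.1456],
       [  0.    , 449.3215, 238.9967],
       [  0.    ,   0.    ,   1.    ]]), 'T': array([[ 0.9569,  0.1839, -0.2247,  0.3689],
       [-0.2903,  0.6155, -0.7327, -0.6396],
       [ 0.0036,  0.7664,  0.6424,  0.5603],
       [ 0.    ,  0.    ,  0.    ,  1.    ]])}
top {'intrinsics': array([[504.414 ,   0.    , 309.7791],
       [  0.    , 504.414 , 242.1621],
       [  0.    ,   0.    ,   1.    ]]), 'T': array([[ 0.0262,  0.9955, -0.0912,  0.4311],
       [-0.9997,  0.0257, -0.0062, -0.0299],
       [-0.0038,  0.0914,  0.9958,  1.0969],
       [ 0.    ,  0.    ,  0.    ,  1.    ]])}
wrist {'intrinsics': array([[371.6483,   0.    , 319.2217],
       [  0.    , 371.6483, 235.1216],
       [  0.    ,   0.    ,   1.    ]]), 'tool_from_camera': array([[ 1.    ,  0.001 , -0.0004,  0.0002],
       [ 0.0009, -0.9677, -0.2521, -0.0685],
       [-0.0007,  0.2521, -0.9677, -0.1619],
       [ 0.    ,  0.    ,  0.    ,  1.    ]])}
0.15 [ 0.1508 -0.6061  0.2221] [-0.0004  0.7878 -0.6159 -0.0004]
```

View pics/top0.png

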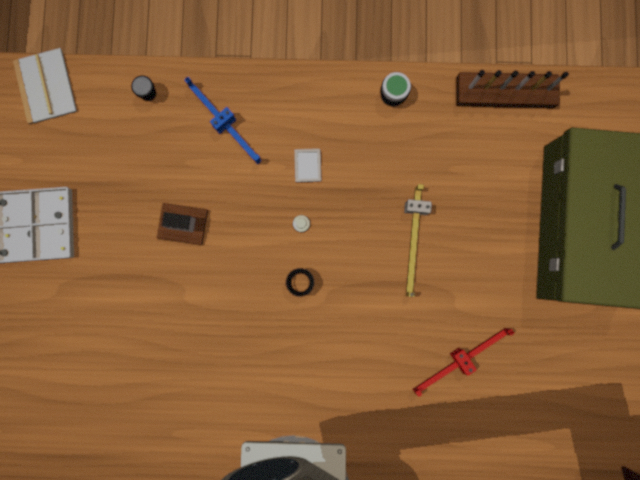

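View pics/side0.png

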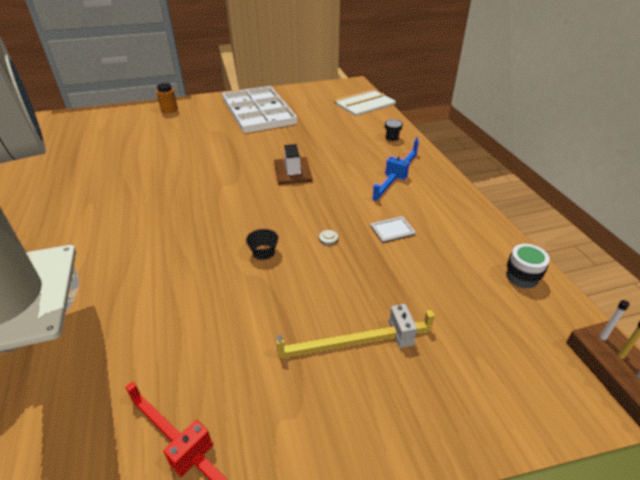

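The top view shows the brass spanner from (420,188) to (410,295), with the steel jaw at (419,207). The rest is at (183,223), with its narrow direction along world x. The blue and red ones are look-alikes. Next I'll measure these positions.

```bash
cat > h.py <<'E'
import numpy as np, cv2
from station import *
from scipy.spatial.transform import Rotation as R
np.set_printoptions(precision=4,suppress=True)
def ray(n,uv):
    c=camera_info(n);K=c['intrinsics'];T=c['T']
    uv=np.atleast_2d(np.float64(uv))
    d=np.c_[(uv[:,0]-K[0,2])/K[0,0],-(uv[:,1]-K[1,2])/K[1,1],-np.ones(len(uv))]@T[:3,:3].T
    return T[:3,3],d
def plane(n,uv,z):
    o,d=ray(n,uv); return o+d*((z-o[2])/d[:,2])[:,None]
def wplane(uv,z,p,q):
    c=camera_info('wrist');K=c['intrinsics'];M=c['tool_from_camera']
    uv=np.atleast_2d(np.float64(uv))
    a=(uv-K[:2,2])/K[0,0]; r=np.linalg.norm(a,axis=1); s=np.sinc(r/np.pi)
    d=np.c_[a[:,0]*s,-a[:,1]*s,-np.cos(r)]
    Rt=R.from_quat([q[1],q[2],q[3],q[0]]).as_matrix()
    o=p+Rt@M[:3,3]; d=d@M[:3,:3].T@Rt.T
    return o+d*((z-o[2])/d[:,2])[:,None]
E
python3 - <<'E'
from h import *
for n in('top','side'):
    im=cv2.imread(f'pics/{n}0.png');h=cv2.cvtColor(im,cv2.COLOR_BGR2HSV)
    m=cv2.inRange(h,(23,120,80),(34,255,255))
    k,l,s,c=cv2.connectedComponentsWithStats(m)
    for i in range(1,k):
        if s[i,4]>40:print(n,s[i],c[i])
    cv2.imwrite(f'pics/m_{n}.png',m)
im=cv2.imread('pics/top0.png')
a=cv2.resize(im[170:310,370:460],None,fx=4,fy=4,interpolation=cv2.INTER_CUBIC)
b=cv2.resize(im[190:260,145:225],None,fx=5,fy=5,interpolation=cv2.INTER_CUBIC)
o=np.zeros((560,800,3),np.uint8);o[:560,:360]=a;o[:350,380:780]=b
cv2.imwrite('pics/crop0.png',o)
E
```

```text
top [ 564  128   76  179 9366] [602.6848 217.1545]
top [407 218  11  78 361] [412.1247 255.3352]
side [416 323  11   6  47] [420.4468 325.5319]
side [283 328 112  25 855] [336.5836 339.9333]
side [ 504  444  136   36 1994] [599.1981 466.5231]
```

View pics/crop0.png

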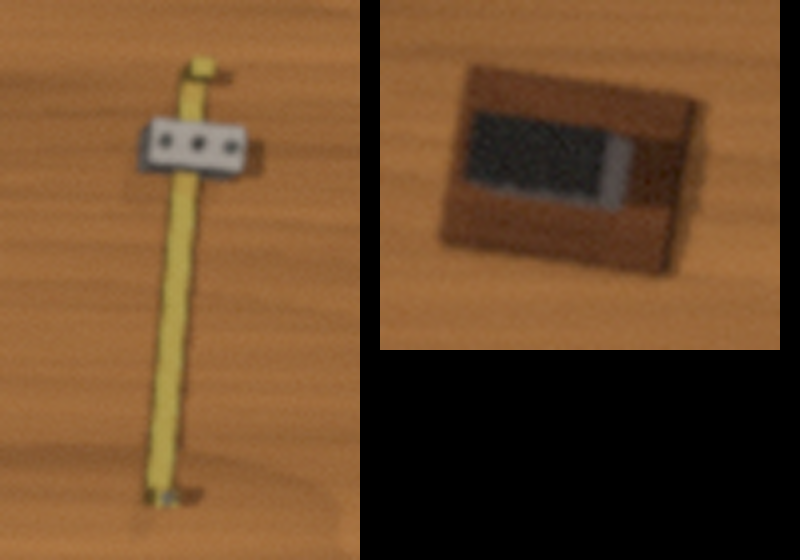

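Run:
```python
from h import *
a=plane('top',[[420.75,186.5]],.038)[0];b=plane('top',[[410,294.2]],.040)[0];j=plane('top',[[419.5,205.7]],.041)[0]
im=cv2.imread('pics/top0.png');h=cv2.cvtColor(im,cv2.COLOR_BGR2HSV)
m=cv2.inRange(h,(23,120,80),(34,255,255));m[:,500:]=0
ys,xs=np.nonzero(m);l=cv2.fitLine(np.float32(plane('top',np.c_[xs,ys],.014)[:,:2]),cv2.DIST_HUBER,0,.01,.01).ravel()
print('posts',a,b,'len',np.linalg.norm(a-b),'jaw',j,'line',l,np.arctan2(l[1],l[0]))
c=np.array([[473,113],[610,130],[600,196],[468,185]],float);c=np.c_[145+(c[:,0]-380)/5,190+c[:,1]/5]
p=plane('top',c,.06);print(p,p.mean(0))
f=np.array([[470,66],[696,98],[672,275],[443,243]],float);f=np.c_[145+(f[:,0]-380)/5,190+f[:,1]/5]
p=plane('top',f,.012);print(p,p.mean(0))
q=[0,1,0,0]  # tool x=+x,y=-y
for P in([.47,-.17,.30],[.47,.25,.30]):
  for y in (0,90,180,-90):
    qq=(R.from_euler('z',y,degrees=True)*R.from_quat([1,0,0,0])).as_quat();print(y,inverse_kinematics(P,[qq[3],*qq[:3]]))
```

```text
posts [ 0.6531 -0.2562  0.038 ] [ 0.4245 -0.2348  0.04  ] len 0.22960731667368944 jaw [ 0.6112 -0.2532  0.041 ] line [ 0.9965 -0.084   0.497  -0.2434] -0.084138855
[[0.5799 0.2818 0.06  ]
 [0.5743 0.2245 0.06  ]
 [0.5466 0.2273 0.06  ]
 [0.5498 0.2823 0.06  ]] [0.5626 0.254  0.06  ]
[[0.6074 0.2986 0.012 ]
 [0.5959 0.1995 0.012 ]
 [0.5184 0.2065 0.012 ]
 [0.5297 0.3063 0.012 ]] [0.5629 0.2527 0.012 ]
0 [-0.3709  0.1478  1.8218 -0.      1.172  -0.3709]
90 [-0.3709  0.1478  1.8218 -0.      1.172  -1.9417]
180 None
-90 [-0.3709  0.1478  1.8218 -0.      1.172   1.1999]
0 [ 0.4665  0.2008  1.7565 -0.      1.1843  0.4665]
90 [ 0.4665  0.2008  1.7565 -0.      1.1843 -1.1043]
180 None
-90 [ 0.4665  0.2008  1.7565 -0.      1.1843  2.0373]
```

Spanner origin is about (0.539, -0.2455) with yaw -0.084. The jaw is at about 0.073, so the balance point is about (0.575, -0.249). Rest centre is (0.563, 0.253) with yaw about -0.105. I'll refine the spanner position with the wrist camera on approach.

```bash
cat >> h.py <<'E'
def Q(yaw):
    qq=(R.from_euler('z',np.pi/2+yaw)*R.from_quat([1,0,0,0])).as_quat();return [qq[3],*qq[:3]]
E
python3 - <<'E'
from h import *
move_pose([.151,-.5,.30],get_ee_rot()) if 0 else None
move_pose([.56,-.248,.22],Q(-.084))
p,q=get_tcp_pos(),get_ee_rot();im=read_camera('wrist');cv2.imwrite('pics/w1.png',im[:,:,::-1]);np.save('w1.npy',np.r_[p,q]);print(get_time(),p,q,get_grip_width(),get_joint_pos())
E
```

```text
2.1667 [ 0.5597 -0.2486  0.22  ] [ 0.      0.7367  0.6763 -0.0001] 0.9996372087998644 [-0.4375  0.4078  1.6609 -0.0002  1.0729 -1.9227]
```

View pics/w1.png

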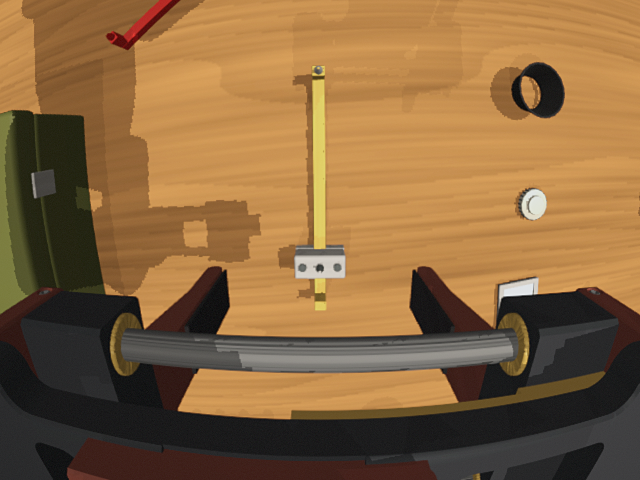

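Wrist view: -x post with its point at (318,70), jaw top at (295–345, 255–278), +x end near (320,308), bar centre at column 319. The bar runs exactly parallel to the tool's yaw.

Run:
```python
from h import *
w=np.load('w1.npy');p,q=w[:3],w[3:]
im=cv2.imread('pics/w1.png');h=cv2.cvtColor(im,cv2.COLOR_BGR2HSV)
m=cv2.inRange(h,(23,90,80),(35,255,255));m[:,:290]=0;m[:,350:]=0;m[320:]=0
g=m.copy();g[:85]=0;g[240:]=0
ys,xs=np.nonzero(g);P=wplane(np.c_[xs,ys],.014,p,q);l=cv2.fitLine(np.float32(P[:,:2]),cv2.DIST_HUBER,0,.01,.01).ravel()
print('bar',l,np.arctan(l[1]/l[0]))
s=np.nonzero(m)[0];print('rows',s.min(),s.max())
print('post -x (z38) outer',wplane([[318,67],[318,76]],.038,p,q))
print('jaw top inner/outer edge',wplane([[320,254.5],[320,278.5],[320,266.5]],.041,p,q))
print('jaw top corners',wplane([[295,267],[345.5,267]],.041,p,q))
print('end +x ',wplane([[320,310]],.014,p,q),wplane([[320,310]],.038,p,q))
cv2.imwrite('pics/w1c.png',cv2.resize(im[55:320,280:360],None,fx=2.2,fy=2.2))
```

```text
bar [ 0.9969 -0.0784  0.5124 -0.2456] -0.07852049
rows 66 309
post -x (z38) outer [[ 0.4228 -0.2384  0.038 ]
 [ 0.4313 -0.2392  0.038 ]]
jaw top inner/outer edge [[ 0.5992 -0.2518  0.041 ]
 [ 0.6239 -0.2539  0.041 ]
 [ 0.6114 -0.2529  0.041 ]]
jaw top corners [[ 0.6099 -0.2772  0.041 ]
 [ 0.6141 -0.2282  0.041 ]]
end +x  [[ 0.6716 -0.258   0.014 ]] [[ 0.6598 -0.257   0.038 ]]
```

View pics/w1c.png

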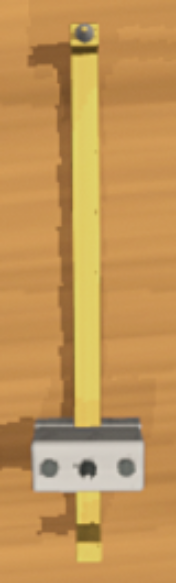

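Run:
```python
from h import *
y=-.081;g=np.array([.5765,-.2500,0])
move_pose(g+[0,0,.10],Q(y))
print(movel(g+[0,0,.0045],v=.08,until_force=8),get_tcp_pos())
command_gripper(0.0);print('w',get_grip_width()*88,get_ft_force())
wait(.3)
print(movel(g+[0,0,.015],v=.03)); wait(.3)
print(get_ft_force(),get_ft_torque(),get_grip_width()*88,get_time())
for n in('side','wrist'):cv2.imwrite(f'pics/{n}2.png',read_camera(n)[:,:,::-1])
```

```text
False [ 0.5769 -0.2502  0.0051]
w 12.167411516132361 [ 0.702  -0.6094  0.1111]
False
[-0.0014 -0.3485 -6.6517] [ 0.0296 -0.1857  0.0019] 11.454191387588175 6.3083
```

View pics/side2.png

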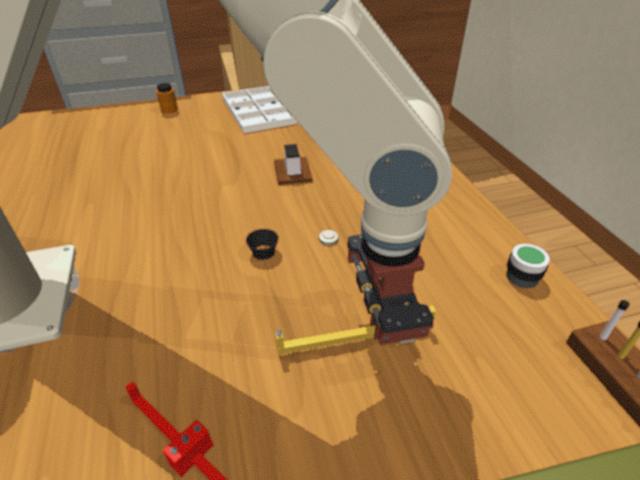

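View pics/wrist2.png

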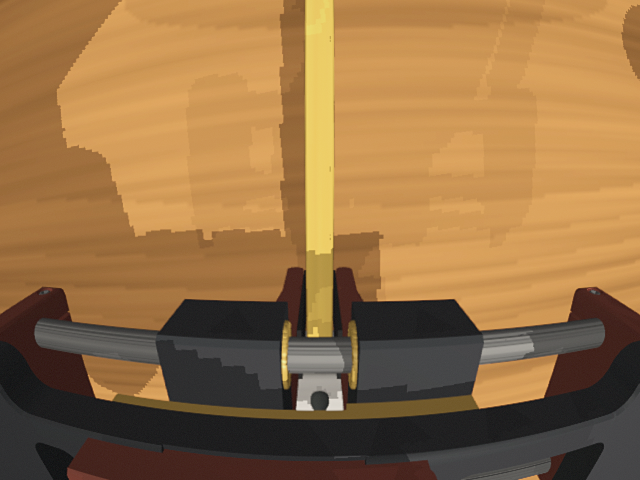

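Wrist force is 6.65 N, the full weight of 0.68 kg, so the spanner is off the desk and looks level. I'll lift it further and check for tilt.

Run:
```python
from h import *
g=np.array([.5765,-.2500,0])
movel(g+[0,0,.055],v=.06); wait(.3)
print(get_ft_force(),get_ft_torque(),get_grip_width()*88,get_time(),get_tcp_pos())
for n in('side','wrist'):cv2.imwrite(f'pics/{n}3.png',read_camera(n)[:,:,::-1])
```

```text
[ 0.3008 -0.5783 -6.097 ] [ 0.0443 -0.1861 -0.0378] 11.331150739537303 7.525 [ 0.5763 -0.2499  0.0546]
```

View pics/side3.png

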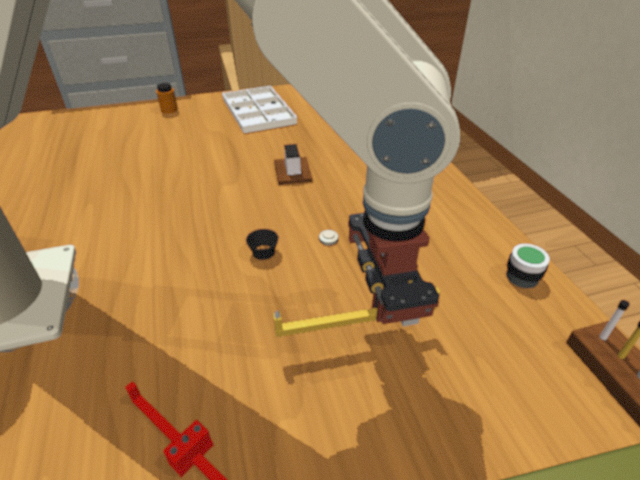

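View pics/wrist3.png

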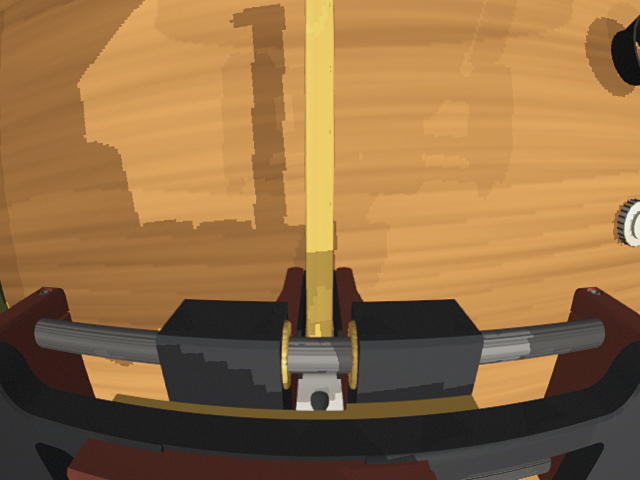

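Still level in the wrist view, and the grip has not slipped. I'll carry it over to the rest and cross-check the rest's position with the side view.

Run:
```python
from h import *
im=cv2.imread('pics/side0.png')[135:190,265:320]
cv2.imwrite('pics/restside.png',cv2.resize(im,None,fx=10,fy=10,interpolation=cv2.INTER_CUBIC))
g=np.array([.5765,-.2500,0]);r=np.array([.5627,.2533,0])
movel(g+[0,0,.17],v=.12)
movel(r+[0,0,.17],frame=Q(-.105),v=.12); wait(.3)
p,q=get_tcp_pos(),get_ee_rot()
print(get_ft_force(),get_ft_torque(),get_grip_width()*88,get_time(),p)
for n in('side','wrist','top'):cv2.imwrite(f'pics/{n}4.png',read_camera(n)[:,:,::-1])
np.save('w4.npy',np.r_[p,q])
```

```text
[ 0.0832 -0.8757 -6.5633] [ 0.0228 -0.1182 -0.0102] 11.855020988449528 13.375 [0.5627 0.2533 0.17  ]
```

View pics/side4.png

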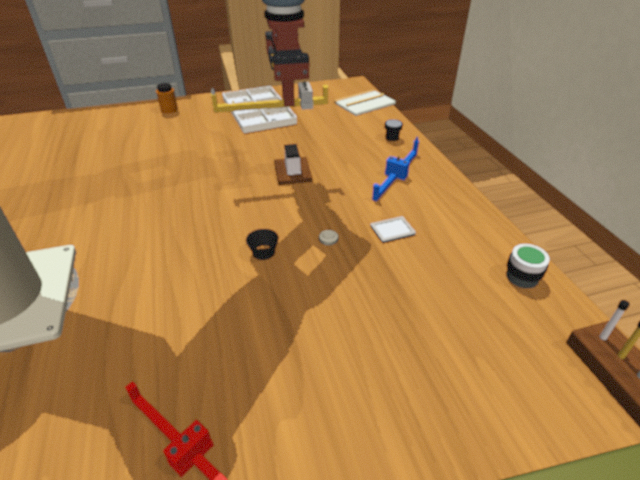

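View pics/wrist4.png

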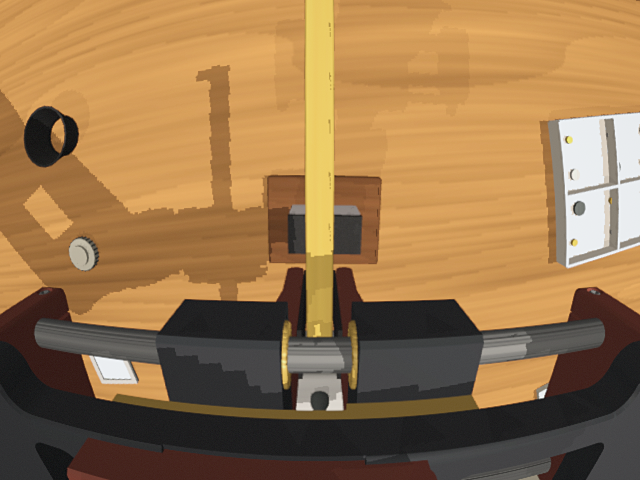

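View pics/restside.png

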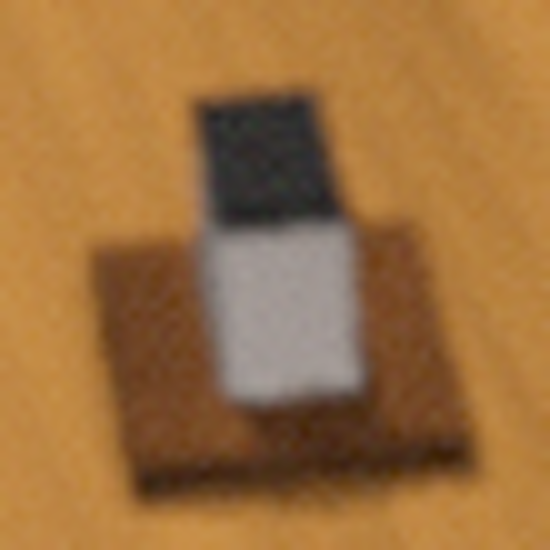

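Run:
```python
from h import *
w=np.load('w4.npy')
print('side',plane('side',[[292.5,151.3]],.06),'wrist',wplane([[325,234],[289,255],[361,255],[289,207],[362,213]],.06,w[:3],w[3:]))
im=cv2.imread('pics/side4.png');h=cv2.cvtColor(im,cv2.COLOR_BGR2HSV)
cv2.imwrite('pics/s4c.png',cv2.resize(im[75:125,200:340],None,fx=5.5,fy=5.5,interpolation=cv2.INTER_CUBIC))
def prof(uv):  # intersect with bar plane (front face)
    n=np.array([np.sin(.105),np.cos(.105),0]);o,d=ray('side',uv);c=np.array([.5627,.2533,0])-n*.006
    return o+d*((c-o)@n/(d@n))[:,None]
np.save('x.npy',0)
m=cv2.inRange(h,(22,100,60),(36,255,255));
for u in range(222,278,9):
    v=np.nonzero(m[90:120,u])[0]+90
    if len(v):print(u,v.min(),v.max(),prof([[u,v.max()+.5]])[0])
```

```text
side [[0.5649 0.2465 0.06  ]] wrist [[0.5645 0.257  0.06  ]
 [0.5782 0.2278 0.06  ]
 [0.5841 0.283  0.06  ]
 [0.541  0.2325 0.06  ]
 [0.5513 0.2863 0.06  ]]
222 104 109 [0.4244 0.2618 0.1703]
231 105 109 [0.4424 0.2599 0.1688]
240 104 106 [0.4613 0.258  0.1738]
249 102 107 [0.4793 0.2561 0.1702]
258 101 106 [0.4978 0.2541 0.1709]
267 102 106 [0.5163 0.2522 0.1694]
276 100 104 [0.5352 0.2502 0.1723]
```

View pics/s4c.png

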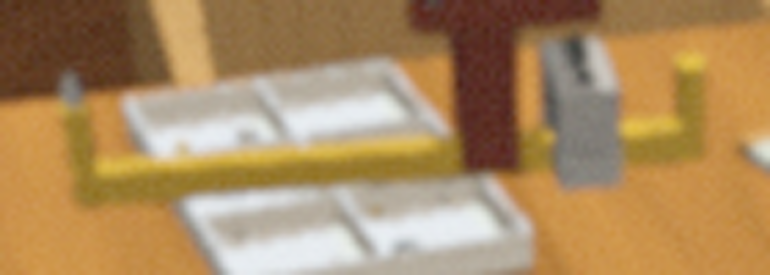

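Run:
```python
import cv2
im=cv2.imread('pics/wrist4.png')[165:275,255:390]
cv2.imwrite('pics/w4c.png',cv2.resize(im,None,fx=5,fy=5,interpolation=cv2.INTER_CUBIC))
```

```text
(no output)
```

View pics/w4c.png

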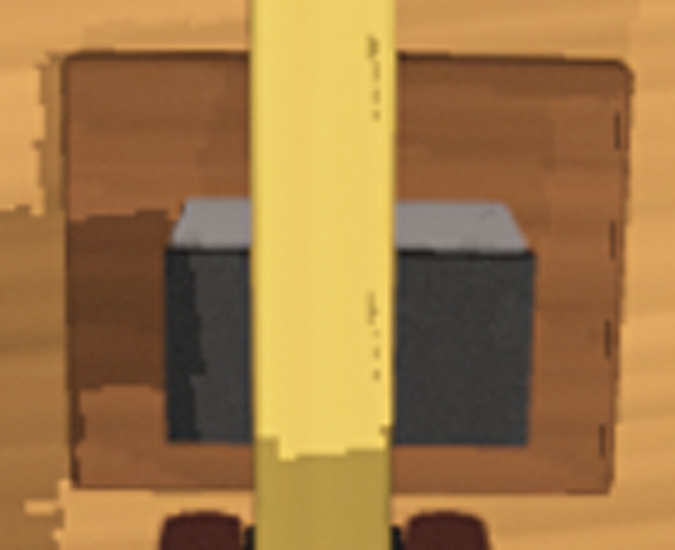

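Run:
```python
from h import *
w=np.load('w4.npy')
P=wplane([[288,215],[362,215],[360.4,253.6],[288.4,253.2]],.06,w[:3],w[3:]);print(P,P.mean(0))
d=P[1]-P[0]+P[2]-P[3];print('yaw',np.arctan2(-d[0],d[1]))
```

```text
[[0.547  0.231  0.06  ]
 [0.5528 0.2861 0.06  ]
 [0.5829 0.2826 0.06  ]
 [0.5767 0.2275 0.06  ]] [0.5649 0.2568 0.06  ]
yaw -0.10858480779700863
```

Rest centre estimates are (0.563, 0.254) from the top view, (0.565, 0.257) from the wrist and (0.565, 0.247) from the side. I'll use (0.564, 0.2535) with yaw -0.107. The bar's underside profile is level at z of about 0.170.

Run:
```python
from h import *
r=np.array([.564,.2535,0])
movel(r+[0,0,.085],frame=Q(-.107),v=.10); wait(.3)
print(get_ft_force())
print(movel(r+[0,0,.061],v=.015,until_force=3.0),get_tcp_pos(),get_ft_force())
wait(.2);print(get_ft_force(),get_ft_torque(),get_time())
for n in('side','wrist'):cv2.imwrite(f'pics/{n}5.png',read_camera(n)[:,:,::-1])
a=cv2.imread('pics/side5.png')[110:210,200:360];cv2.imwrite('pics/s5c.png',cv2.resize(a,None,fx=5,fy=5))
```

```text
[-0.4636 -0.0906 -6.8261]
True [0.564  0.2535 0.0644] [-1.358  -1.0818  7.0187]
[-1.2622  0.7272  7.4568] [ 0.0085 -0.0633  0.0007] 16.2583
```

View pics/s5c.png

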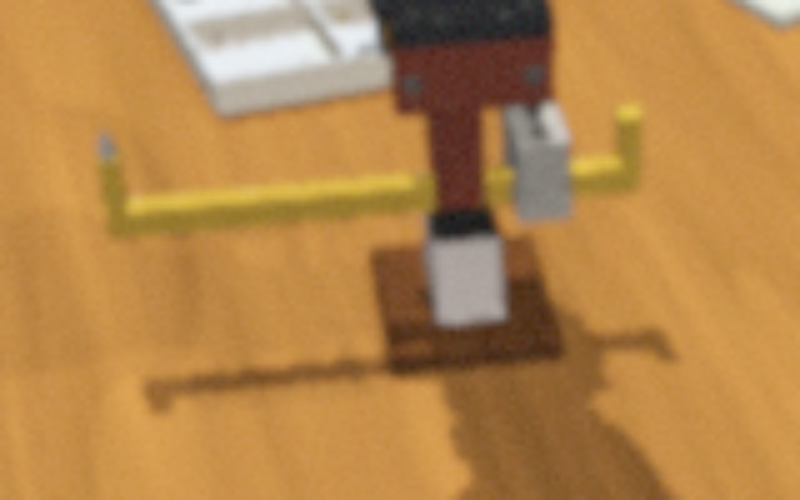

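View pics/wrist5.png

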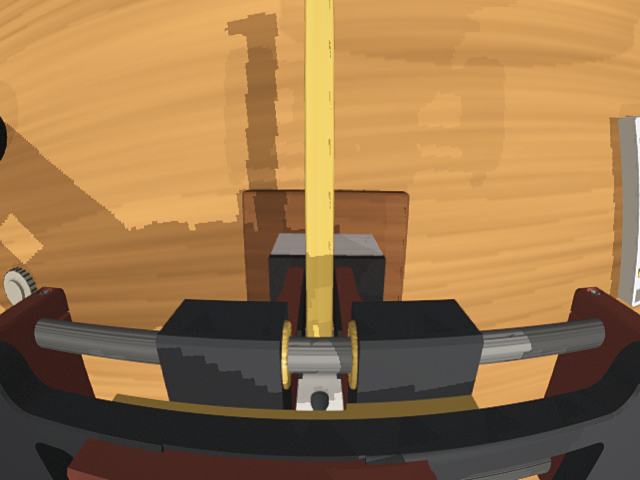

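Contact at TCP z = 0.0644. The finger is centred over the rubber: crop column 458 against 462. I'll ease off the pressure, open slightly with the fingers still beside the bar, and look.

Run:
```python
from h import *
r=np.array([.564,.2535,0])
movel(r+[0,0,.0651],v=.01);wait(.1);print(get_tcp_pos(),get_ft_force())
command_gripper(0.3);wait(.5);print(get_ft_force(),get_grip_width()*88,get_time())
for n in('side','wrist'):cv2.imwrite(f'pics/{n}6.png',read_camera(n)[:,:,::-1])
a=cv2.imread('pics/side6.png')[110:210,200:360];b=cv2.imread('pics/wrist6.png')
o=np.zeros((600,800,3),np.uint8);o[:250,:400]=cv2.resize(a,None,fx=2.5,fy=2.5);o[250:550,:400]=cv2.resize(b,(400,300));cv2.imwrite('pics/s6c.png',o)
```

```text
[0.5635 0.2533 0.0646] [-0.2312 -0.3354 -7.5183]
[0.2313 0.0031 0.0668] 26.529894602159686 17.875
```

View pics/s6c.png

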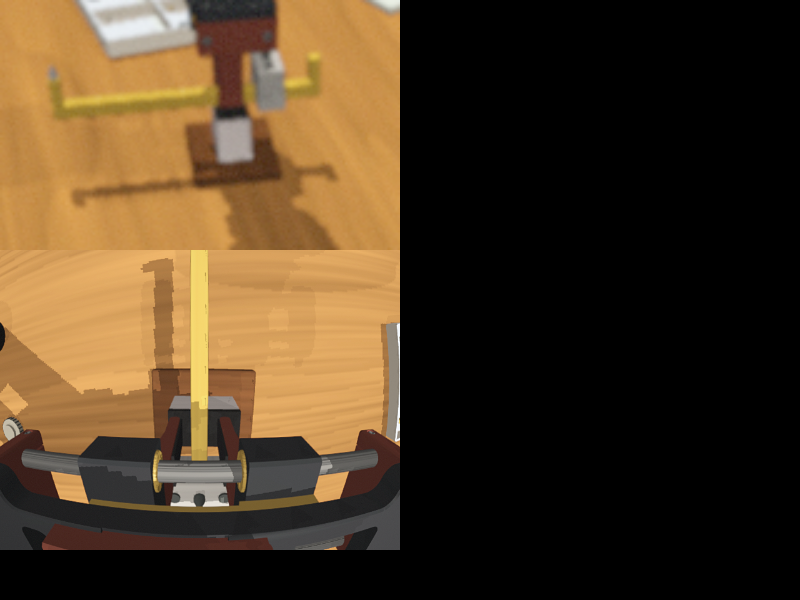

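Released with zero tool force and the spanner still level. Opening fully and backing off straight up.

Run:
```python
from h import *
r=np.array([.5635,.2533,0])
command_gripper(1.0)
print(movel(r+[0,0,.22],v=.08,until_force=6),get_ft_force());wait(.5)
p,q=get_tcp_pos(),get_ee_rot();print(p,get_time())
for n in('side','wrist','top'):cv2.imwrite(f'pics/{n}7.png',read_camera(n)[:,:,::-1])
a=cv2.imread('pics/side7.png')[110:260,200:440];b=cv2.imread('pics/wrist7.png');c=cv2.imread('pics/top7.png')
o=np.zeros((600,800,3),np.uint8);o[:300,:480]=cv2.resize(a,None,fx=2,fy=2);o[300:600,:400]=cv2.resize(b,(400,300));o[300:600,400:]=cv2.resize(c,(400,300));cv2.imwrite('pics/s7c.png',o)
```

```text
False [0.203  0.2095 0.8178]
[0.5635 0.2533 0.22  ] 21.6083
```

View pics/s7c.png

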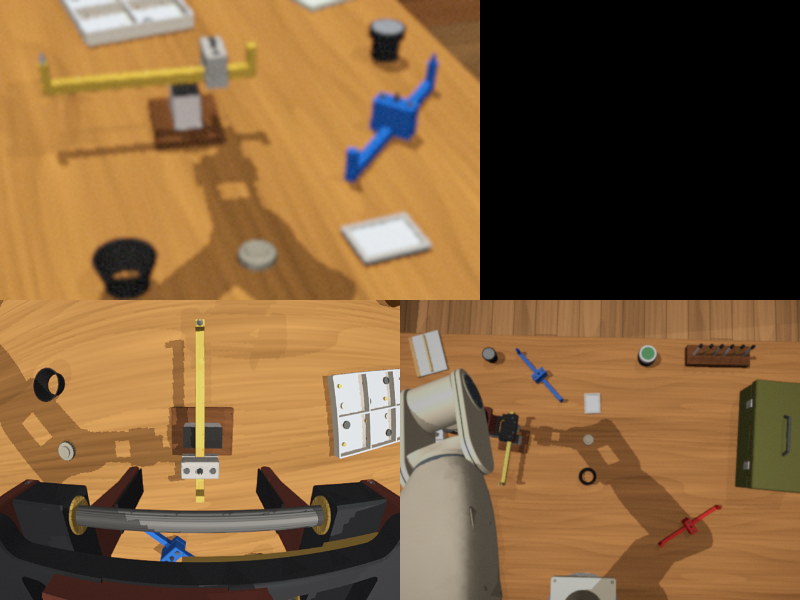

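The spanner sits level and square on the rest, points up, and the fingers are clear of it. The screen is untouched. Handing in.

```bash
python3 -c "
from station import *
print(job_done())"
```

```text
the job is handed in; nothing more can be done
None
```

The brass lens spanner is parked points-up across the rest, released, and I handed the job in at about 21.6 s of the 48 s allowed. No verdict was reported.

- **Lift:** I gripped the bar at its estimated balance point, about 36 mm from its middle toward the jaw, and lifted it. The wrist read 6.65 N, matching the full 0.68 kg. The bar stayed level within about 1° in the side view while carried.
- **Placing:** I set it down on the middle of the rubber top, with contact at TCP height 64 mm. That touch briefly changed the wrist force by about 14 N, roughly 7 N net upward, before I eased it off. I opened the fingers partway first and the tool force dropped to zero with the bar still level. Then I opened fully and backed straight up.
- **Last pictures:** they show the spanner level and square on the rest with both ends clear of the desk, nothing touching it, and the screen in its original place by eye. I did not measure the spanner's final angle, its stillness or the screen's position.

**Checks that disagreed:**
- **Rest position:** the three cameras differed on its y position, at 0.254 (top), 0.257 (wrist) and 0.247 m (side). I used 0.2535. In x they agreed within about 2 mm, and that is the direction that matters for balance.
- **Wrist torque:** it showed an offset of about -0.19 N m with the spanner lifted. I put this down to the sensor being zeroed with the gripper turned the other way, because the bar did not tilt. I did not verify that.

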